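# Point-and-call check, then send the sample tray in

## Task

Do the point-and-call check before the run: point down at the cap of the widest of the three capped glass containers on the analyser's open tray, keeping the fingertips about 2 cm above the middle of the cap for two seconds. Then push the tray fully home into the analyser by its front panel and press the round start key all the way down. Touch or lift none of the three containers, do not press the square key, never press start while the tray is out, and leave the other things on the bench where they are.

Things in the scene. Friction and masses are not known exactly. Their poses are not given: they have to be found in the camera images.
- analyser: Sample analyser: a low white box with grey side strips, fixed to the bench, 240 deep x 260 wide x 115 mm high. Origin: centre of its underside, on the bench. Its own +x points from its front to its back, +y to the left seen from the front looking in, z up. An open tray stands out of the front (-x) by 130 mm; the keys are on the roof near the front edge.
- tray (a joint): How far the tray has been pushed in, m: 0 fully out (the start), 0.13 fully home against its stop (front panel 8 mm proud of the housing). It slides along the analyser's +x with about 2 N of friction, has no spring and stays where it is left. Tray: grey, floor 28 mm above the bench, 210 mm wide, 8 to 12 mm high rims and two dividers that make three places side by side; its white front panel is 226 mm wide, 8 mm thick and reaches from 22 to 105 mm above the bench.
- tray_face (a point): Point on the outer face of the tray's front panel, midway across its width, 85 mm above the bench; it moves with the tray. Its axes are the analyser's: pushing along +x sends the tray home.
- jar: The thing to point at: the wide glass jar with a flat white cap, 46 mm diameter, 50 mm high, loose, upright in any one of the tray's three places. Origin: centre of its underside.
- jar_top (a point): Centre of the top of the wide jar's cap, 50 mm above the jar's underside, 78 mm above the bench.
- bottle: Small glass bottle with a narrower neck and white cap, 32 mm diameter, 56 mm high, loose, upright in another place of the tray. Origin: centre of its underside. Not to be touched.
- vial: Slim glass vial with a white cap, 26 mm diameter, 50 mm high, loose, upright in another place of the tray. Origin: centre of its underside. Not to be touched.
- start (a joint): How far the round start key is pressed, m: 0 up, 0.006 fully down. Spring key, fully down at 5 N, comes up when let go.
- start_top (a point): Centre of the top of the round start key: grey, 26 mm diameter, on a black base on the analyser's roof, 62 mm towards the front from the analyser's middle and 65 mm to its +y side.
- stop (a joint): How far the square stop key is pressed, m: 0 up, 0.006 fully down. Not to be pressed.
- stop_top (a point): Centre of the top of the square stop key: grey, 26 x 26 mm, on a black base on the roof, 60 mm from the start key on the analyser's -y side.
- dish: Clear flat Petri dish, 90 mm diameter, 16 mm high, on the bench. Origin: centre of its underside. Leave alone.
- roof_dish: A second such dish, 90 mm diameter, 16 mm high, lying on the rear part of the analyser's roof. Origin: centre of its underside. Leave alone.
- beaker: Glass beaker, 70 mm diameter, 90 mm high, on the bench. Origin: centre of its underside. Leave alone.
- flask: White plastic bottle with a grey cap, 60 mm diameter, 150 mm high, on the bench. Origin: centre of its underside. Leave alone.
- tip_box: Grey box with a clear cover, 122 x 87 x 62 mm, on the bench. Origin: centre of its underside. Leave alone.
- timer: Small white bench timer, 65 x 65 x 27 mm, on the bench. Origin: centre of its underside. Leave alone.
Things that resemble listed ones, but are neither listed nor needed, are in the scene too. Leave any blue or brown look-alike of the jar alone.

How it is judged (in metres and radians):
On the way, in this order (a step that is already met when the one before it is completed fails the run):
1. the fingertips dwell 1.5 s just above the middle of the wide jar's cap (grasp point within 18 mm of it sideways and 21 to 65 mm above it, so the tips some 2 to 46 mm above), with the tray still out (horizontal distance between the grasp point and jar_top below 0.018 m and z of the grasp point in the frame of jar_top between 0.021 and 0.065 m and value of joint tray below 0.015 m), for 1.5 s.
2. the tray is pushed fully home (to within 4 mm) (value of joint tray above 0.126 m), for 0.2 s.
3. the round start key is pressed down (at least 4.5 of 6 mm) with the tray home (value of joint start above 0.0045 m and value of joint tray above 0.126 m), for 0.1 s.
At the end, for the whole second after the job is handed in: The tray is within 4 mm of fully home, both keys are up again, the three containers stand upright (within 0.2 rad) and still on the tray, and the other loose things are within 20 mm of where they were (value of joint tray above 0.126 m and value of joint each of start, stop below 0.0015 m and angle between each of jar, bottle, vial's own z axis and vertical below 0.2 rad and x of jar in the frame of tray_face between 0.01 and 0.135 m and x of bottle in the frame of tray_face between 0.01 and 0.135 m and x of vial in the frame of tray_face between 0.01 and 0.135 m and height (world z) of each of jar, bottle, vial below 0.034 m and linear speed of each of jar, bottle, vial below 0.02 m/s and distance of each of dish, roof_dish, beaker, flask, tip_box, timer from where it was at the start of the episode below 0.02 m); the robot touches nothing.
It fails at once if a container on the tray is touched by the robot (contact force between any of the fingers, the arm and jar above 0.3 N or contact force between any of the fingers, the arm and bottle above 0.3 N or contact force between any of the fingers, the arm and vial above 0.3 N).
It fails at once if a container on the tray is lifted more than 12 mm or tipped over (height (world z) of any of jar, bottle, vial above 0.04 m or angle between any of jar, bottle, vial's own z axis and vertical above 0.6 rad).
It fails at once if the square stop key is pressed (more than 3 mm) (value of joint stop above 0.003 m).
It fails at once if the start key is pressed (more than 3 mm) while the tray is not home (value of joint start above 0.003 m and value of joint tray below 0.12 m).
It fails at once if another thing is moved more than 20 mm (distance of any of dish, roof_dish, beaker, flask, tip_box, timer from where it was at the start of the episode above 0.02 m).
It also fails if it takes over 61 s, if anything falls off the work surface, if the arm or the gripper's body presses on something with over 40 N, if the wrist force passes 120 N, or if a joint passes its speed limit or range.

## Robot

A 7-joint arm with a two-finger parallel gripper is mounted at the origin on the work surface. World frame = base frame: x ahead of the robot, y to its left, z up, the work surface at z = 0. Lengths are in mm, angles in rad, forces in N, time in s.
With the tool pointing down it reaches from about 425 to 825 mm from the base axis. Payload 3.6 kg.
Tool frame: the origin (TCP) lies midway between the tips of the shut fingers; the grasp point (between the pads) lies 19 mm behind it (grip_point_offset is the distance from the TCP to the grasp point, in mm); z points along the fingers, x is the direction in which the jaws open and shut, and the axes are right-handed (so a half turn about z gives the same grasp; the last joint's range is limited). The gripper opens to 93 mm and grips with 3 to 60 N. Pads are 15 mm wide; open, the fingers measure 128 mm over their backs; the gripper's body (75 mm by 188 mm) begins 65 mm behind the grasp point.
Start: joints at [1.081, 0.615, -0.013, 1.423, 0.008, 1.103, -0.04], TCP at [290.202, -581.588, 218.64] pointing down, gripper open.
Joint ranges: [-3.12, 3.12], [-0.3, 2.06], [-1.34, 1.32], [0.26, 2.42], [-1.36, 4.5], [0.01, 1.98], [-2.84, 2.84]. Speed limits (rad/s): [2.79, 2.79, 3.14, 3.14, 3.14, 3.14, 3.14].

## Interface

Orientations are given as a unit quaternion [w, x, y, z].
In Python, from cell import state, get_image, sign_off, recognise, tip_of, grip_point_offset gives the robot as it stands.
- The arm moves only by the shell command python3 -m creep 'ROWS' [FORCE]. ROWS is JSON, a list of rows, each an object with "hand": the closure, from 0 (fully open) to 1 (shut); "dp": the shift along the tool's x, y, z each as a share of 500 mm, from -1 to 1, a list of three; "roll": the turn about the tool's z as a share of 90 degrees, from -1 to 1. In form: [{"hand": hand, "dp": [dx, dy, dz], "roll": roll}, ...]. A call has 1 to 20 rows; each row is the pose to reach, as a shift and turn from the pose commanded when the call began, along the tool's axes at that moment; what a row does not reach only later rows make up. A row lasts 1/8 s, in which the tool goes at most 62.5 mm and 10.7 degrees, less where a joint would pass 70% of its speed; a pose out of reach is approached as far as the arm can. A call with a number of a shift or a turn outside -1 to 1 is refused whole. A call with a gripper value outside its range is refused whole. The fingers move at their own pace and stop on an object; FORCE is the grip in N (left out, the last holds). Time passes only in rows, so rows that repeat a pose let the fingers close. It gives the time, the measured TCP pose, the force and the opening at its end, in the units of the state.
- state(): the state, without advancing time (a new reading comes with each control period).
- get_image(name): name is "scene" or "top" or "wrist"; returns a dict with "img" (420x560x3 uint8, red, green, blue), "fx", "fy", "cx", "cy" (pixels), "R" (3x3) and "t" (3): a world point X has camera coordinates R X + t. Camera axes: x right, y down, z forward; pixel columns grow to the right and rows downward; lengths in mm; the calibration is good to about 2 mm. A picture is of the moment at which its call begins. There is no depth.
- sign_off(): hands the job in, once; it reports no verdict.
Trained networks look in the newest picture that a camera, given by its name, has taken for a name from the list of things; names that differ only in an ending like _2 or _b are one class to them, and where a whole thing is asked for, a point or a joint stands for the part that bears it (a point fixed in the world has none). Each returns a list of dicts, best first, with "conf" (0 to 1); they miss things now and then, are a little off and sometimes report something else, mostly with a low value. They report only what shows in the picture. A call takes as long as a camera call. They do not tell look-alikes from the thing itself.
- recognise(camera, target): "location" ([x, y, z] in mm, in world coordinates, good to about 4 mm: the middle of the surface that is visible of it).
- tip_of(camera, target): "location" ([x, y, z] in mm, in world coordinates, good to about 4 mm: a listed point, or the origin of a listed thing).
The state is a dict: "time": time; "joints": joint angles; "qd": joint speeds; "joint_torque": joint torques, N m; "ee_pos": TCP position; "orientation": TCP orientation; "ft_force": force on the tool from outside, world axes, zero at the start; "moment": the same for the moment, N m; "width": finger opening in mm.
Only numpy, scipy, OpenCV 4.12 (cv2) and the standard library are available. Lean on these libraries where they do the work, as an engineer would, in place of code of your own. Each camera call takes 0.05 s, during which the arm holds its last target.

## Working session

There is one attempt and no reset: what is moved stays moved. The work goes in short steps, Python scripts to look and compute and a shell command to move; the robot and the scene stay as the last step left them, time stands still between calls to the robot, and variables do not carry over. Pictures are saved under pics/ and viewed, and the job is handed in when it is done.

```bash
mkdir -p pics; ls
python3 - <<'E'
from cell import *
import cv2
s=state();print({k:s[k] for k in ('time','ee_pos','orientation','width','ft_force')},grip_point_offset)
for c in ('scene','top','wrist'):
    g=get_image(c);cv2.imwrite(f'pics/{c}0.png',g['img'][:,:,::-1])
for n in ('analyser','tray_face','jar','jar_top','bottle','vial','start_top','stop_top','dish','roof_dish','beaker','flask','tip_box','timer'):
  for c in ('scene','top'):
    print(n,c,[(round(d['conf'],2),[round(float(v)) for v in d['location']]) for d in tip_of(c,n)][:3])
E
```

```text
pics
{'time': 0.0, 'ee_pos': array([ 289.82580439, -580.91888759,  217.4985661 ]), 'orientation': array([-6.48024889e-04,  8.50443055e-01, -5.26065552e-01, -1.10679698e-03]), 'width': 93.37186609362097, 'ft_force': array([-0.48532572,  0.22310186,  0.73840771])} 18.8
analyser scene [(0.64, [507, -372, 2]), (0.57, [569, 180, 1])]
analyser top [(0.87, [568, 181, 3])]
tray_face scene [(0.73, [591, -78, 88]), (0.48, [662, -10, 22]), (0.16, [668, -340, -7])]
tray_face top [(0.65, [593, -75, 85])]
jar scene [(0.87, [585, -4, 29]), (0.73, [765, -25, -2]), (0.6, [416, -21, 3])]
jar top [(0.76, [416, -23, 4]), (0.63, [759, -25, -3]), (0.53, [589, 3, 21])]
jar_top scene [(0.96, [763, -22, 53]), (0.68, [416, -24, 53]), (0.61, [589, -2, 84])]
jar_top top [(0.78, [767, -22, 51]), (0.61, [593, 2, 80]), (0.59, [416, -19, 48])]
bottle scene [(0.61, [510, 0, 29]), (0.38, [527, 235, 115])]
bottle top [(0.68, [512, 5, 25]), (0.66, [510, 111, 138])]
vial scene [(0.68, [570, 180, 2]), (0.55, [660, -9, 27])]
vial top [(0.6, [657, -15, 28])]
start_top scene [(0.65, [513, 114, 140])]
start_top top [(0.44, [510, 116, 136])]
stop_top scene []
stop_top top [(0.57, [570, 118, 136])]
dish scene [(0.85, [525, -236, 0])]
dish top [(0.91, [521, -238, 0]), (0.73, [592, 0, 80])]
roof_dish scene [(0.77, [526, 234, 116]), (0.4, [514, -1, 26])]
roof_dish top [(0.95, [526, 233, 112]), (0.42, [588, 1, 22])]
beaker scene [(0.91, [337, -348, 1])]
beaker top [(0.78, [333, -346, 1])]
flask scene [(0.65, [667, -338, -3])]
flask top [(0.68, [670, -337, -2]), (0.27, [512, 1, 30])]
tip_box scene [(0.82, [508, -372, 0])]
tip_box top [(0.68, [507, 1, 30]), (0.57, [506, -374, 1])]
timer scene [(0.65, [696, -167, 6]), (0.25, [513, 113, 144])]
timer top [(0.57, [691, -168, 4])]
```

View pics/scene0.png

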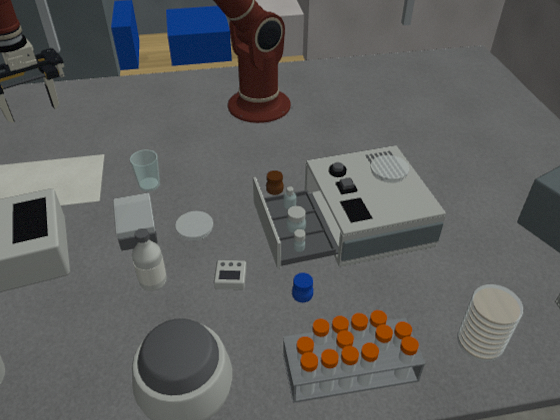

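View pics/top0.png

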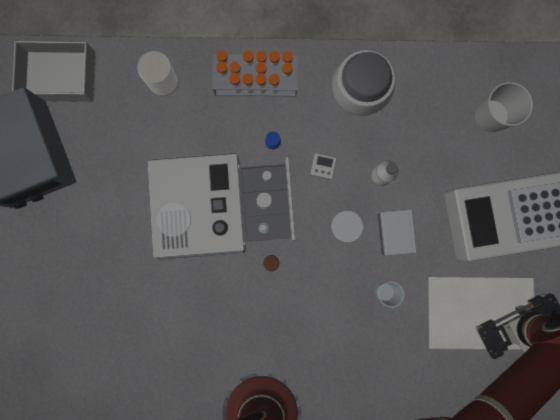

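The top view shows the tray at about (265,203). On it are three white-capped containers, at (266,175), (264,200) and (263,228). A blue look-alike stands on the bench at (273,140) and a brown one at (271,263). The middle white cap is the widest on the tray, so I'll confirm that in an enlarged crop and measure it with my own code.

```bash
cat > h.py <<'E'
import numpy as np
def ray(g,u,v,z):
    R=np.array(g['R']);t=np.array(g['t']);d=R.T@np.array([(u-g['cx'])/g['fx'],(v-g['cy'])/g['fy'],1]);c=-R.T@t
    return c+d*(z-c[2])/d[2]
def proj(g,X):
    p=np.array(g['R'])@np.array(X,float)+np.array(g['t']);return p[0]/p[2]*g['fx']+g['cx'],p[1]/p[2]*g['fy']+g['cy']
E
python3 - <<'E'
from cell import *
from h import *
import cv2
g=get_image('top');im=g['img'][:,:,::-1]
s=get_image('scene')
print('top cam',-np.array(g['R']).T@np.array(g['t']),'scene cam',-np.array(s['R']).T@np.array(s['t']))
a=cv2.resize(im[130:280,140:310],None,fx=4,fy=4,interpolation=cv2.INTER_CUBIC)
b=cv2.resize(s['img'][150:270,235:355,::-1],None,fx=5,fy=5,interpolation=cv2.INTER_CUBIC)
cv2.imwrite('pics/topcrop.png',a);cv2.imwrite('pics/scenecrop.png',b)
for n,X in dict(jar=(591,1,78),start=(511,114,136),face=(592,-76,85)).items(): print(n,proj(g,X),proj(s,X))
E
```

```text
top cam [ 449.54264477  -31.45870596 1540.17133328] scene cam [1457.94304601 -197.42047134  912.33861588]
jar (np.float64(262.9104992708205), np.float64(197.96599649456002)) (np.float64(296.58152269798495), np.float64(212.60087044420024))
start (np.float64(218.7460787635472), np.float64(225.82257758176542)) (np.float64(337.46773760889175), np.float64(165.84968104395466))
face (np.float64(291.1705754446205), np.float64(197.68036508994985)) (np.float64(263.29484650971125), np.float64(214.737578384797))
```

View pics/topcrop.png

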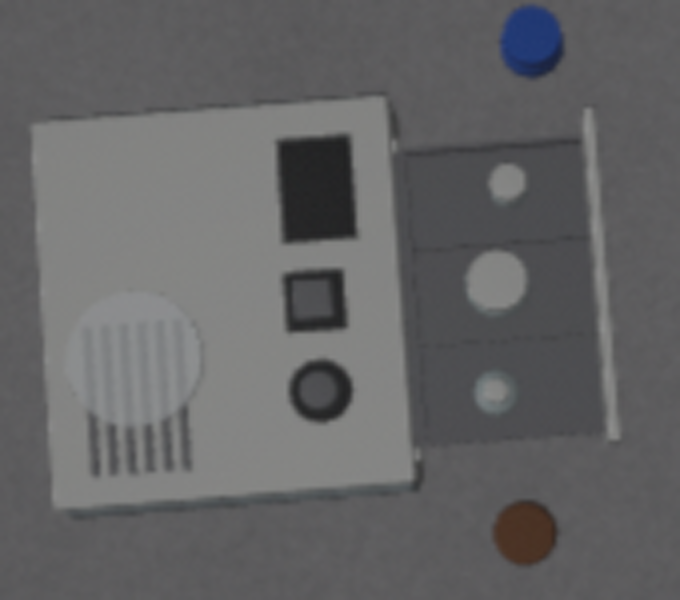

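View pics/scenecrop.png

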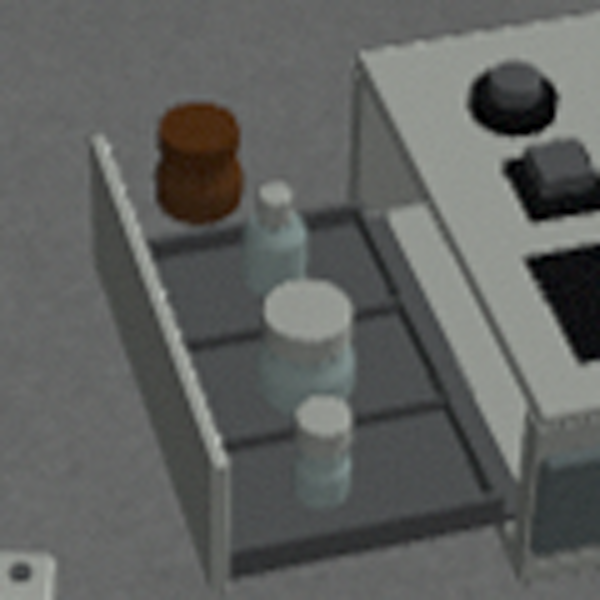

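In the crops, the three caps on the tray are the vial at top crop (507,183), the jar at (496,282) and the bottle at (495,392). The middle one is about 60 px wide against about 38 px and 30 px, and it is flat and white, so it is the wide jar. The start key is round at (320,390) and the stop key is square at (315,299). Next I'll triangulate.

Run:
```python
from cell import *
from h import *
import cv2
g=get_image('top');s=get_image('scene')
T=lambda u,v:((u+.5)/4-.5+140,(v+.5)/4-.5+130)
S=lambda u,v:((u+.5)/5-.5+235,(v+.5)/5-.5+150)
P=lambda c:np.diag([1,1,1])@np.array([[c['fx'],0,c['cx']],[0,c['fy'],c['cy']],[0,0,1]])@np.c_[np.array(c['R']),np.array(c['t'])]
def tri(a,b):
    X=cv2.triangulatePoints(P(g),P(s),np.array(a,float).reshape(2,1),np.array(b,float).reshape(2,1));return (X[:3]/X[3]).ravel().round(1)
print('jar',ray(g,*T(496,281),78).round(1),ray(s,*S(308,310),78).round(1),tri(T(496,281),S(308,310)))
print('start',tri(T(318,387),S(516,84)),ray(g,*T(318,387),138).round(1))
print('stop',tri(T(314,298),S(559,162)))
for n,a in dict(panelA=(590,110),panelB=(614,438)).items(): print(n,ray(g,*T(*a),105).round(1))
for n,a in dict(c0=(32,124),c1=(386,97),c2=(413,485),c3=(57,508)).items(): print(n,ray(g,*T(*a),115).round(1))
q=state()['orientation']
from scipy.spatial.transform import Rotation as Ro
R=Ro.from_quat([*q[1:],q[0]]).as_matrix();print(R.round(4))
```

```text
jar [585.8  -1.   78. ] [587.6   0.8  78. ] [586.1   0.   76.8]
start [509.9 114.2 133.4] [509.5 112.8 138. ]
stop [568.4 118.4 133.2]
panelA [699.9 -63.5 105. ]
panelB [479.1 -81.6 105. ]
c0 [684.  309.4 115. ]
c1 [705.2  73.5 115. ]
c2 [446.5  51.2 115. ]
c3 [428.9 285.2 115. ]
[[ 0.4465 -0.8948  0.    ]
 [-0.8948 -0.4465  0.    ]
 [-0.     -0.     -1.    ]]
```

The triangulation agrees with the given sizes. The jar cap is at about (587, 0, 77), with 78 expected. The start key is at (510, 114), and the panel's ends fit its 226 mm width and put the yaw at 4.7°. I'll move high at z≈218 with the fingers shut, turning tool x along the panel.

```bash
python3 -m creep '[{"hand":1,"dp":[-0.1,-0.13,0],"roll":-0.1},{"hand":1,"dp":[-0.2,-0.27,0],"roll":-0.25},{"hand":1,"dp":[-0.3,-0.4,0],"roll":-0.4},{"hand":1,"dp":[-0.38,-0.52,0],"roll":-0.55},{"hand":1,"dp":[-0.44,-0.6,0],"roll":-0.7},{"hand":1,"dp":[-0.465,-0.632,0],"roll":-0.758},{"hand":1,"dp":[-0.465,-0.632,0],"roll":-0.758},{"hand":1,"dp":[-0.465,-0.632,0],"roll":-0.758},{"hand":1,"dp":[-0.465,-0.632,0],"roll":-0.758}]' 20
cat >> h.py <<'E'
def rel(tgt):
    from cell import state
    from scipy.spatial.transform import Rotation as Ro
    s=state();q=s['orientation'];R=Ro.from_quat([*q[1:],q[0]]).as_matrix()
    print('t',s['time'],'pos',s['ee_pos'].round(1),'tool x ang',np.degrees(np.arctan2(R[1,0],R[0,0])).round(2),'z',R[:,2].round(3),'w',s['width'],'F',s['ft_force'].round(1))
    print('dp',(R.T@(np.array(tgt)-s['ee_pos'])/500).round(4))
E
python3 -c "
from h import *
rel([587,0,218])"
```

```text
time: 2.88
ee_pos: [468.3, -234.3, 218.6]
orientation: [0.001, 0.999, 0.039, -0.0]
ft_force: [-0.9, -0.6, 0.3]
width: 7.7
t 2.875 pos [ 468.3 -234.3  218.6] tool x ang 4.5 z [-0.001 -0.001 -1.   ] w 7.65862253106987 F [-0.9 -0.6  0.3]
dp [ 0.2734 -0.4485  0.0005]
```

```bash
python3 -m creep '[{"hand":1,"dp":[0.05,-0.08,0],"roll":0},{"hand":1,"dp":[0.11,-0.18,0],"roll":0},{"hand":1,"dp":[0.17,-0.28,0],"roll":0},{"hand":1,"dp":[0.22,-0.37,0],"roll":0},{"hand":1,"dp":[0.26,-0.42,0],"roll":0},{"hand":1,"dp":[0.273,-0.448,0],"roll":0},{"hand":1,"dp":[0.273,-0.448,0],"roll":0},{"hand":1,"dp":[0.273,-0.448,0.04],"roll":0},{"hand":1,"dp":[0.273,-0.448,0.08],"roll":0},{"hand":1,"dp":[0.273,-0.448,0.12],"roll":0},{"hand":1,"dp":[0.273,-0.448,0.14],"roll":0},{"hand":1,"dp":[0.273,-0.448,0.14],"roll":0},{"hand":1,"dp":[0.273,-0.448,0.14],"roll":0}]'
python3 - <<'E'
from h import *
from cell import *
import cv2
rel([587,0,98])
for c in ('scene','top','wrist'):
    g=get_image(c);im=g['img'][:,:,::-1]
    if c=='scene': im=cv2.resize(im[120:270,220:370],None,fx=4,fy=4)
    cv2.imwrite(f'pics/{c}1.png',im)
    print(c,[(round(d['conf'],2),[round(float(v)) for v in d['location']]) for d in tip_of(c,'jar_top')][:3])
E
```

```text
time: 4.5
ee_pos: [587.2, 1.5, 149.5]
orientation: [0.0, 0.999, 0.041, 0.001]
ft_force: [-0.8, -0.0, -0.3]
width: 0.1
t 4.5 pos [587.2   1.5 149.5] tool x ang 4.69 z [ 0.002 -0.    -1.   ] w 0.09504638123960174 F [-0.8 -0.  -0.3]
dp [-0.0008  0.003   0.1031]
scene [(0.82, [589, -4, 82]), (0.7, [762, -23, 52]), (0.57, [417, -22, 53])]
top [(0.59, [771, -21, 50])]
wrist [(0.98, [586, 6, 76]), (0.89, [420, -24, 48]), (0.77, [765, -19, 51])]
```

View pics/scene1.png

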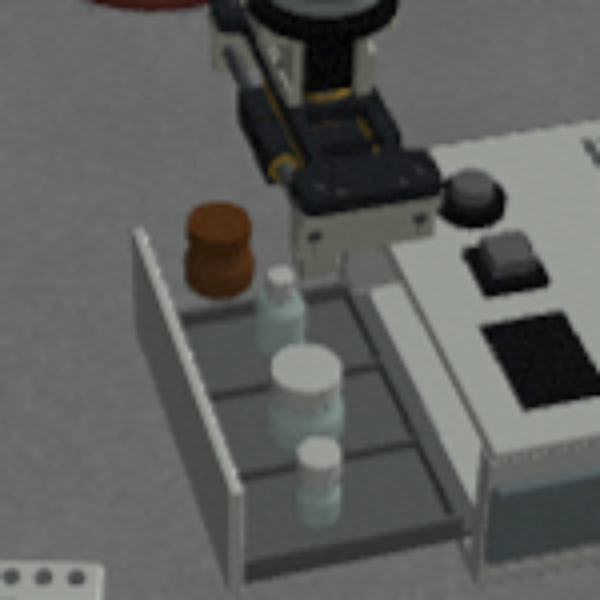

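View pics/wrist1.png

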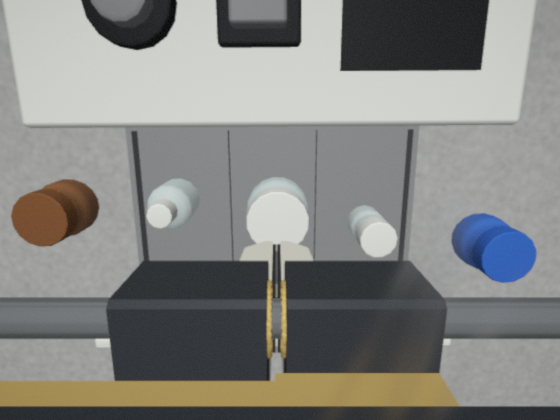

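The scene crop shows the shut gripper above and short of the jar (305,370), with nothing touched. In the wrist view the jar cap is centred at (277,219), with the brown and blue look-alikes outside the tray. I'll measure the cap from the wrist view.

Run:
```python
from h import *
from cell import *
g=get_image('wrist')
print(ray(g,277,219,78).round(1)); print(proj(g,[587,1,78]))
# start/stop keys: visible partly
print(ray(g,258,0,135).round(1))
rel([587,1.5,98])
```

```text
[587.    0.9  78. ]
(np.float64(277.08771184363496), np.float64(218.84196903899493))
[569.3 113.8 135. ]
t 4.85 pos [586.8   2.1 149. ] tool x ang 4.75 z [ 0.001  0.    -1.   ] w 0.7984805571901424 F [ 0.4  0.4 -0.1]
dp [0.0002 0.0013 0.1019]
```

All the measurements agree on (587, 1). I'll go down 50 mm, which leaves the tips about 21 mm above the cap, and dwell there.

```bash
python3 -m creep '[{"hand":1,"dp":[0,0,0.03],"roll":0},{"hand":1,"dp":[0,0,0.06],"roll":0},{"hand":1,"dp":[0,0,0.085],"roll":0},{"hand":1,"dp":[0,0,0.1],"roll":0},{"hand":1,"dp":[0,0,0.1],"roll":0},{"hand":1,"dp":[0,0,0.1],"roll":0},{"hand":1,"dp":[0,0,0.1],"roll":0},{"hand":1,"dp":[0,0,0.1],"roll":0},{"hand":1,"dp":[0,0,0.1],"roll":0},{"hand":1,"dp":[0,0,0.1],"roll":0},{"hand":1,"dp":[0,0,0.1],"roll":0},{"hand":1,"dp":[0,0,0.1],"roll":0},{"hand":1,"dp":[0,0,0.1],"roll":0},{"hand":1,"dp":[0,0,0.1],"roll":0},{"hand":1,"dp":[0,0,0.1],"roll":0}]'
python3 - <<'E'
from h import *
from cell import *
import cv2
rel([587,1,98])
g=get_image('scene');cv2.imwrite('pics/scene2.png',cv2.resize(g['img'][120:270,220:370,::-1],None,fx=4,fy=4))
E
python3 -m creep '[{"hand":1,"dp":[0,0,0],"roll":0},{"hand":1,"dp":[0,0,0],"roll":0},{"hand":1,"dp":[0,0,0],"roll":0},{"hand":1,"dp":[0,0,0],"roll":0},{"hand":1,"dp":[0,0,0],"roll":0},{"hand":1,"dp":[0,0,0],"roll":0},{"hand":1,"dp":[0,0,0],"roll":0},{"hand":1,"dp":[0,0,0],"roll":0}]'
```

```text
time: 6.72
ee_pos: [586.6, 2.1, 98.7]
orientation: [-0.0, 0.999, 0.041, -0.0]
ft_force: [-1.1, 0.2, 0.0]
width: 0.3
t 6.725 pos [586.6   2.1  98.7] tool x ang 4.74 z [-0.  0. -1.] w 0.30577123542790835 F [-1.1  0.2  0. ]
dp [0.0005 0.0022 0.0013]
time: 7.78
ee_pos: [586.7, 2.1, 98.7]
orientation: [-0.0, 0.999, 0.041, -0.0]
ft_force: [-0.6, -0.3, -0.9]
width: 0.5
```

View pics/scene2.png

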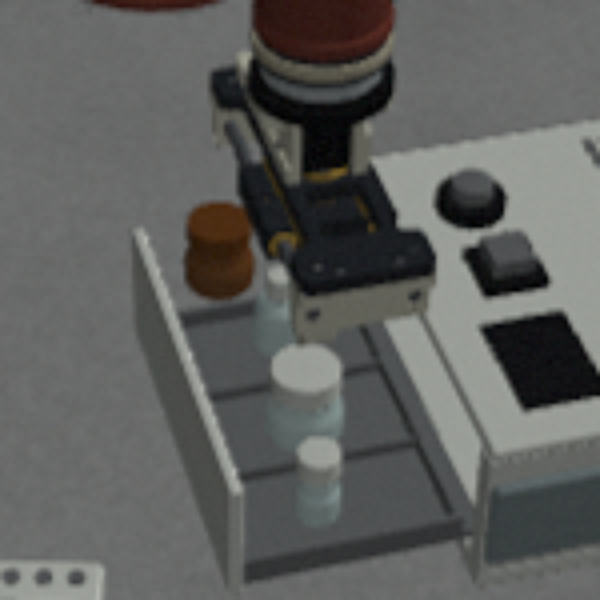

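Run:
```python
from h import *
from cell import *
import cv2
g=get_image('scene');im=cv2.resize(g['img'][150:240,260:350,::-1],None,fx=6,fy=6,interpolation=cv2.INTER_CUBIC)
for X in ([587,2,98.7],[587,2,117.5],[587,2,182],[587,-37,182],[587,40,182]):
    u,v=proj(g,X);u=(u-260+.5)*6;v=(v-150+.5)*6;print(X,u,v);cv2.circle(im,(int(u),int(v)),3,(0,0,255),-1)
cv2.imwrite('pics/scene3.png',im)
g=get_image('top');im=cv2.resize(g['img'][130:280,140:310,::-1],None,fx=4,fy=4);cv2.imwrite('pics/top3.png',im)
```

```text
[587, 2, 98.7] 224.26251254826548 331.15294902783313
[587, 2, 117.5] 225.48388158098703 293.948177827993
[587, 2, 182] 229.87810853133885 160.0932953902671
[587, -37, 182] 123.24442609555445 172.20237379255377
[587, 40, 182] 332.87882989915624 148.39676778243467
```

View pics/scene3.png

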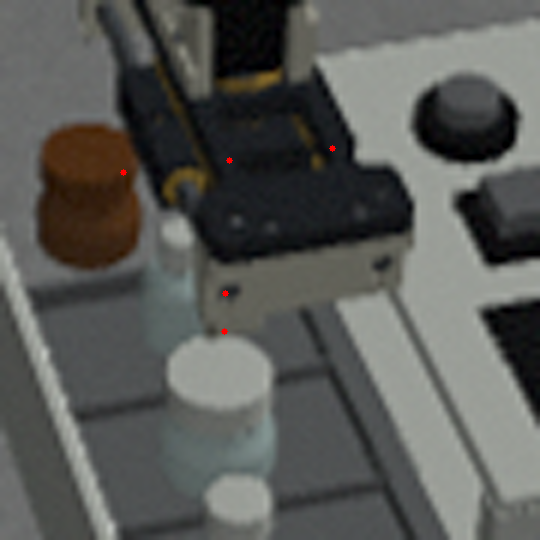

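View pics/top3.png

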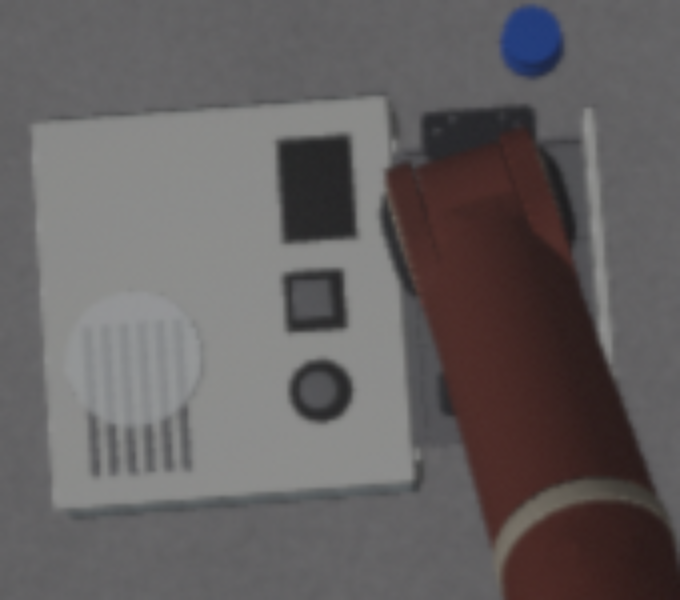

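Run:
```python
from h import *
from cell import *
g=get_image('scene')
for x in (610,650,681):
  for z in (130,160,182):
    print(x,z,[((np.array(proj(g,[x,y,z]))-[260,150]+.5)*6).round() for y in (-36,2,40)])
```

```text
610 130 [array([137., 322.]), array([239., 310.]), array([340., 297.])]
610 160 [array([137., 260.]), array([241., 248.]), array([344., 235.])]
610 182 [array([138., 213.]), array([243., 201.]), array([347., 189.])]
650 130 [array([157., 396.]), array([262., 383.]), array([366., 371.])]
650 160 [array([158., 334.]), array([265., 321.]), array([370., 308.])]
650 182 [array([159., 287.]), array([267., 274.]), array([374., 261.])]
681 130 [array([174., 457.]), array([281., 443.]), array([387., 430.])]
681 160 [array([175., 394.]), array([284., 381.]), array([392., 368.])]
681 182 [array([176., 347.]), array([286., 333.]), array([395., 320.])]
```

The geometry fits: the gripper's body underside is at z≈185 and the tips are just above the cap. The dwell lasted well over 2 s. Next I'll lift, move out past the panel along tool +y (the analyser's -x), and lower to z≈72.

```bash
python3 -m creep '[{"hand":1,"dp":[0,0,-0.06],"roll":0},{"hand":1,"dp":[0,0,-0.13],"roll":0},{"hand":1,"dp":[0,0,-0.13],"roll":0},{"hand":1,"dp":[0,0.07,-0.13],"roll":0},{"hand":1,"dp":[0,0.15,-0.13],"roll":0},{"hand":1,"dp":[0,0.21,-0.13],"roll":0},{"hand":1,"dp":[0,0.237,-0.13],"roll":0},{"hand":1,"dp":[0,0.237,-0.13],"roll":0},{"hand":1,"dp":[0,0.237,-0.13],"roll":0}]'
python3 - <<'E'
from h import *
from cell import *
import cv2
rel([595.3,-116,72])
g=get_image('wrist');cv2.imwrite('pics/wrist4.png',g['img'][:,:,::-1])
g=get_image('scene');cv2.imwrite('pics/scene4.png',cv2.resize(g['img'][120:270,220:370,::-1],None,fx=4,fy=4))
for c in ('wrist','scene'): print(c,[(round(d['conf'],2),[round(float(v)) for v in d['location']]) for d in tip_of(c,'tray_face')][:3])
E
```

```text
time: 9.05
ee_pos: [596.4, -113.7, 163.5]
orientation: [-0.001, 0.999, 0.043, -0.0]
ft_force: [0.3, 0.3, -0.3]
width: 0.2
t 9.05 pos [ 596.4 -113.7  163.5] tool x ang 4.89 z [-0.     0.002 -1.   ] w 0.16396370363969404 F [ 0.3  0.3 -0.3]
dp [-0.0025  0.0047  0.183 ]
wrist [(0.96, [588, -77, 85])]
scene [(0.91, [591, -80, 86])]
```

View pics/wrist4.png

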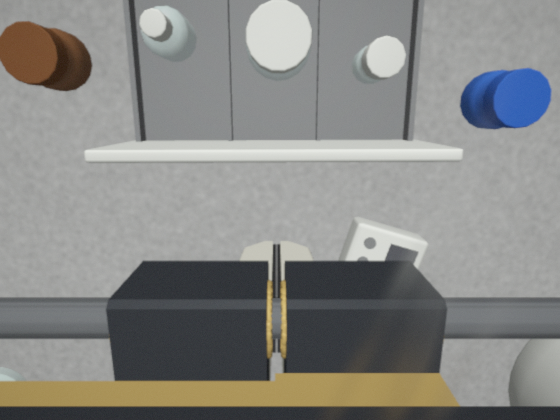

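View pics/scene4.png

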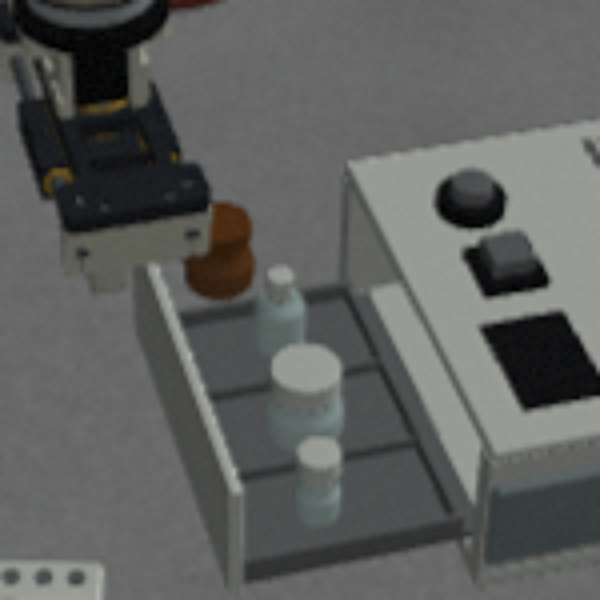

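The wrist view shows the panel across columns 85–462 at row 152. Its centre, 274, lines up with the fingers at column 277, and the panel is parallel to the jaws. I'll lower and then approach slowly.

```bash
python3 -m creep '[{"hand":1,"dp":[0,0,0.06],"roll":0},{"hand":1,"dp":[0,0,0.12],"roll":0},{"hand":1,"dp":[0,0,0.17],"roll":0},{"hand":1,"dp":[0,0,0.183],"roll":0},{"hand":1,"dp":[0,0,0.183],"roll":0},{"hand":1,"dp":[0,-0.02,0.183],"roll":0},{"hand":1,"dp":[0,-0.03,0.183],"roll":0},{"hand":1,"dp":[0,-0.04,0.183],"roll":0},{"hand":1,"dp":[0,-0.05,0.183],"roll":0},{"hand":1,"dp":[0,-0.06,0.183],"roll":0},{"hand":1,"dp":[0,-0.07,0.183],"roll":0},{"hand":1,"dp":[0,-0.08,0.183],"roll":0},{"hand":1,"dp":[0,-0.09,0.183],"roll":0},{"hand":1,"dp":[0,-0.10,0.183],"roll":0}]'
python3 - <<'E'
from h import *
from cell import *
import cv2
rel([592-10.5,-76+128,72])
g=get_image('scene');cv2.imwrite('pics/scene5.png',cv2.resize(g['img'][120:270,220:370,::-1],None,fx=4,fy=4))
E
```

```text
time: 11.0
ee_pos: [592.2, -66.2, 72.2]
orientation: [0.0, 0.999, 0.041, -0.0]
ft_force: [-0.6, -2.0, 1.4]
width: 0.3
t 11.0 pos [592.2 -66.2  72.2] tool x ang 4.72 z [-0. -0. -1.] w 0.2767006096477547 F [-0.6 -2.   1.4]
dp [-0.0019 -0.2374  0.0003]
```

View pics/scene5.png

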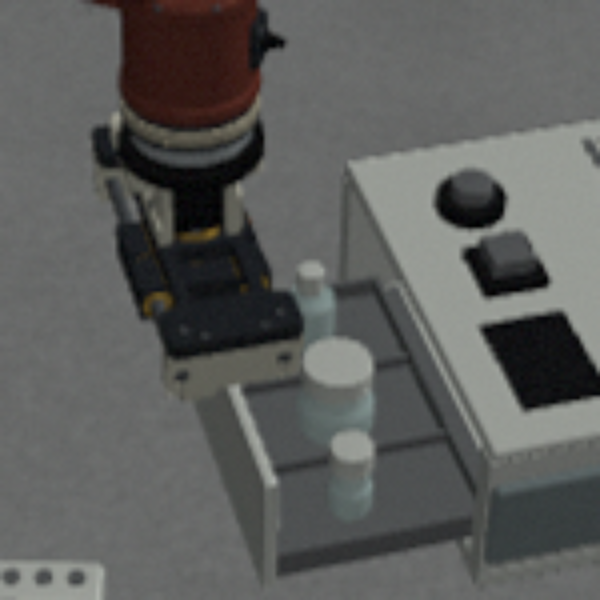

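The tray is moving, the force is about 2 N as expected, and the containers are standing. I'll keep pushing.

```bash
python3 -m creep '[{"hand":1,"dp":[0,-0.01,0],"roll":0},{"hand":1,"dp":[0,-0.02,0],"roll":0},{"hand":1,"dp":[0,-0.03,0],"roll":0},{"hand":1,"dp":[0,-0.04,0],"roll":0},{"hand":1,"dp":[0,-0.05,0],"roll":0},{"hand":1,"dp":[0,-0.06,0],"roll":0},{"hand":1,"dp":[0,-0.07,0],"roll":0},{"hand":1,"dp":[0,-0.08,0],"roll":0},{"hand":1,"dp":[0,-0.09,0],"roll":0},{"hand":1,"dp":[0,-0.1,0],"roll":0},{"hand":1,"dp":[0,-0.11,0],"roll":0},{"hand":1,"dp":[0,-0.12,0],"roll":0},{"hand":1,"dp":[0,-0.13,0],"roll":0},{"hand":1,"dp":[0,-0.14,0],"roll":0},{"hand":1,"dp":[0,-0.15,0],"roll":0},{"hand":1,"dp":[0,-0.16,0],"roll":0},{"hand":1,"dp":[0,-0.17,0],"roll":0},{"hand":1,"dp":[0,-0.18,0],"roll":0},{"hand":1,"dp":[0,-0.19,0],"roll":0},{"hand":1,"dp":[0,-0.2,0],"roll":0}]'
python3 -m creep '[{"hand":1,"dp":[0,-0.006,0],"roll":0},{"hand":1,"dp":[0,-0.01,0],"roll":0},{"hand":1,"dp":[0,-0.014,0],"roll":0},{"hand":1,"dp":[0,-0.014,0],"roll":0}]'
python3 - <<'E'
from h import *
from cell import *
import cv2
rel([592-10.5,-76+128,72])
g=get_image('scene');cv2.imwrite('pics/scene6.png',cv2.resize(g['img'][120:270,220:370,::-1],None,fx=4,fy=4))
E
```

```text
time: 13.55
ee_pos: [584.0, 33.8, 72.1]
orientation: [-0.0, 0.999, 0.041, -0.0]
ft_force: [-1.4, -1.9, -0.6]
width: 0.5
time: 14.05
ee_pos: [583.8, 40.9, 72.3]
orientation: [-0.0, 0.999, 0.041, 0.0]
ft_force: [-0.1, -1.3, -0.6]
width: 0.6
t 14.05 pos [583.8  40.9  72.3] tool x ang 4.75 z [ 0.001  0.001 -1.   ] w 0.6493664590004049 F [-0.1 -1.3 -0.6]
dp [-0.0027 -0.0224  0.0006]
```

View pics/scene6.png

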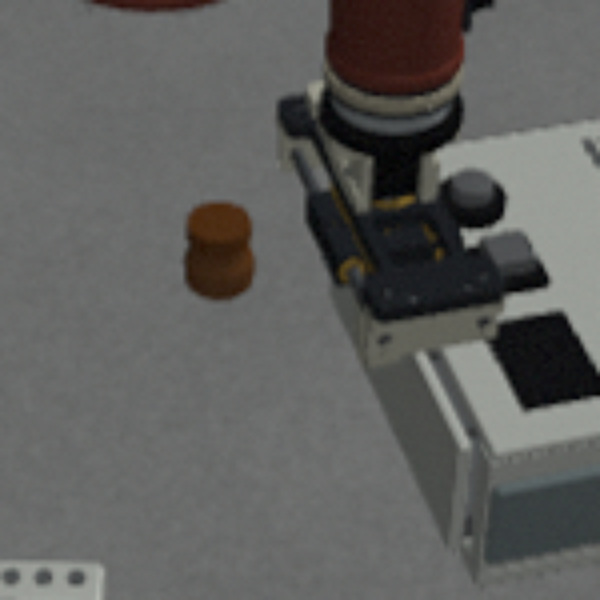

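Not quite home yet: a small gap still shows at (445,370). I'll push on in 2 mm steps and watch the force.

```bash
python3 -m creep '[{"hand":1,"dp":[0,-0.004,0],"roll":0},{"hand":1,"dp":[0,-0.008,0],"roll":0},{"hand":1,"dp":[0,-0.008,0],"roll":0}]'
python3 -m creep '[{"hand":1,"dp":[0,-0.004,0],"roll":0},{"hand":1,"dp":[0,-0.004,0],"roll":0}]'
python3 -m creep '[{"hand":1,"dp":[0,-0.002,0],"roll":0},{"hand":1,"dp":[0,-0.002,0],"roll":0}]'
```

```text
time: 14.48
ee_pos: [583.6, 44.6, 72.4]
orientation: [-0.0, 0.999, 0.041, 0.0]
ft_force: [-0.0, -1.6, -0.3]
width: 0.7
time: 14.72
ee_pos: [583.5, 44.6, 72.4]
orientation: [0.001, 0.999, 0.041, 0.0]
ft_force: [-0.8, -4.1, 1.1]
width: 0.5
time: 14.98
ee_pos: [583.5, 44.6, 72.4]
orientation: [0.002, 0.999, 0.04, 0.0]
ft_force: [0.6, -6.9, 1.9]
width: 0.7
```

Position is stuck at y=44.6 and the force is rising, so the tray is at its stop. I'll press a little harder, back off and look.

```bash
python3 -m creep '[{"hand":1,"dp":[0,-0.004,0],"roll":0},{"hand":1,"dp":[0,-0.004,0],"roll":0},{"hand":1,"dp":[0,-0.004,0],"roll":0}]'
python3 -m creep '[{"hand":1,"dp":[0,0.02,0],"roll":0},{"hand":1,"dp":[0,0.06,0],"roll":0},{"hand":1,"dp":[0,0.1,0],"roll":0},{"hand":1,"dp":[0,0.1,0],"roll":0},{"hand":1,"dp":[0,0.1,-0.06],"roll":0},{"hand":1,"dp":[0,0.1,-0.13],"roll":0},{"hand":1,"dp":[0,0.1,-0.2],"roll":0},{"hand":1,"dp":[0,0.1,-0.22],"roll":0},{"hand":1,"dp":[0,0.1,-0.22],"roll":0}]'
python3 - <<'E'
from h import *
from cell import *
import cv2
rel([510,113.5,165])
g=get_image('scene');cv2.imwrite('pics/scene7.png',cv2.resize(g['img'][120:270,220:370,::-1],None,fx=4,fy=4))
g=get_image('wrist');cv2.imwrite('pics/wrist7.png',g['img'][:,:,::-1])
for n in ('tray_face','start_top','stop_top'):
  for c in ('wrist','scene'): print(n,c,[(round(d['conf'],2),[round(float(v)) for v in d['location']]) for d in tip_of(c,n)][:3])
E
```

```text
time: 15.35
ee_pos: [583.5, 44.5, 72.4]
orientation: [0.003, 0.999, 0.04, 0.0]
ft_force: [0.0, -9.3, 2.2]
width: 0.4
time: 16.48
ee_pos: [586.7, -0.0, 182.1]
orientation: [-0.0, 0.999, 0.042, 0.0]
ft_force: [-0.7, -0.2, -0.5]
width: 0.6
t 16.475 pos [586.7  -0.  182.1] tool x ang 4.77 z [ 0.  0. -1.] w 0.5559023269433188 F [-0.7 -0.2 -0.5]
dp [-0.1341 -0.239   0.0342]
tray_face wrist [(0.81, [578, 52, 85])]
tray_face scene [(0.63, [579, 48, 87])]
start_top wrist [(0.68, [577, 55, 83]), (0.56, [517, 112, 138])]
start_top scene [(0.52, [513, 112, 139])]
stop_top wrist [(0.49, [577, 52, 85])]
stop_top scene [(0.49, [570, 122, 137])]
```

View pics/scene7.png

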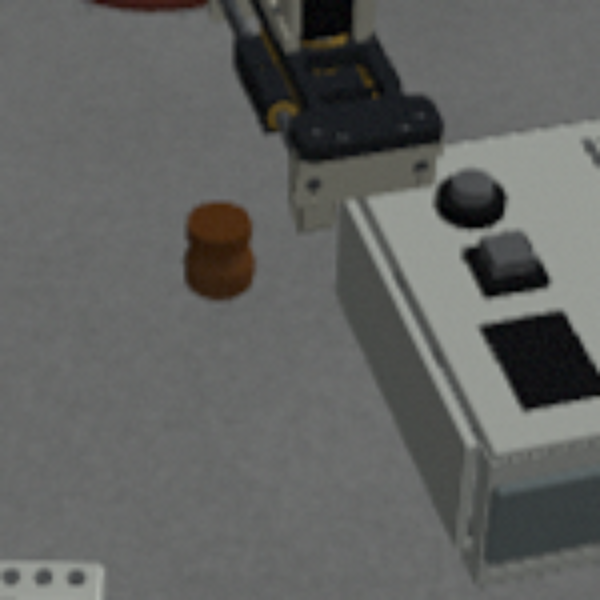

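View pics/wrist7.png

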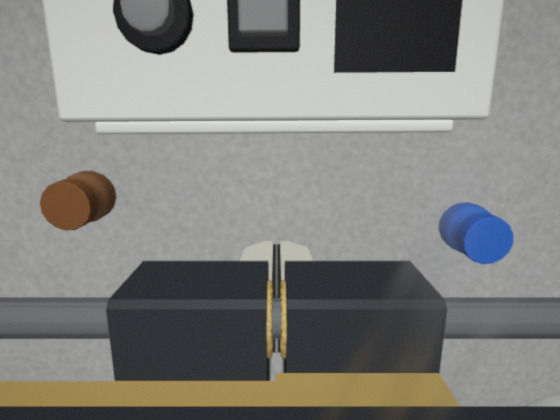

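The panel now sits close against the housing: wrist rows 122–132 against the roof edge at row 118. I'll check that it stands 8 mm proud and measure the start key.

Run:
```python
from h import *
from cell import *
g=get_image('wrist')
n=np.array([-.0826,.9966])
a=ray(g,274,119,115);b=ray(g,274,132.5,105);print(a,b,'proud',(a-b)[:2]@n)
print('start',ray(g,146,6,136))
g=get_image('scene')
print(ray(g,220+474/4,120+187/4,136))
```

```text
[579.47669278  61.29091428 115.        ] [580.07966214  52.89037135 105.        ] proud 8.421786348918799
start [510.38901221 111.96385003 136.        ]
[514.72584049 115.50642443 136.        ]
```

The panel is 8.4 mm proud, so the tray is home. The start key is at about (511, 113.5). I'll move above it at z≈182 and then down to about 150.

```bash
python3 -m creep '[{"hand":1,"dp":[-0.04,-0.07,0],"roll":0},{"hand":1,"dp":[-0.08,-0.14,0],"roll":0},{"hand":1,"dp":[-0.11,-0.2,0],"roll":0},{"hand":1,"dp":[-0.132,-0.239,0],"roll":0},{"hand":1,"dp":[-0.132,-0.239,0],"roll":0},{"hand":1,"dp":[-0.132,-0.239,0],"roll":0},{"hand":1,"dp":[-0.132,-0.239,0.03],"roll":0},{"hand":1,"dp":[-0.132,-0.239,0.06],"roll":0},{"hand":1,"dp":[-0.132,-0.239,0.06],"roll":0}]'
python3 - <<'E'
from h import *
from cell import *
import cv2
rel([511,113.5,130])
g=get_image('scene');im=cv2.resize(g['img'][120:220,290:390,::-1],None,fx=6,fy=6)
cv2.imwrite('pics/scene8.png',im)
E
```

```text
time: 18.1
ee_pos: [510.1, 112.3, 150.2]
orientation: [0.0, 0.999, 0.041, -0.002]
ft_force: [0.3, -0.1, -0.2]
width: 0.9
t 18.1 pos [510.1 112.3 150.2] tool x ang 4.7 z [-0.004 -0.001 -1.   ] w 0.8886342315306514 F [ 0.3 -0.1 -0.2]
dp [ 0.0022 -0.0024  0.0403]
```

View pics/scene8.png

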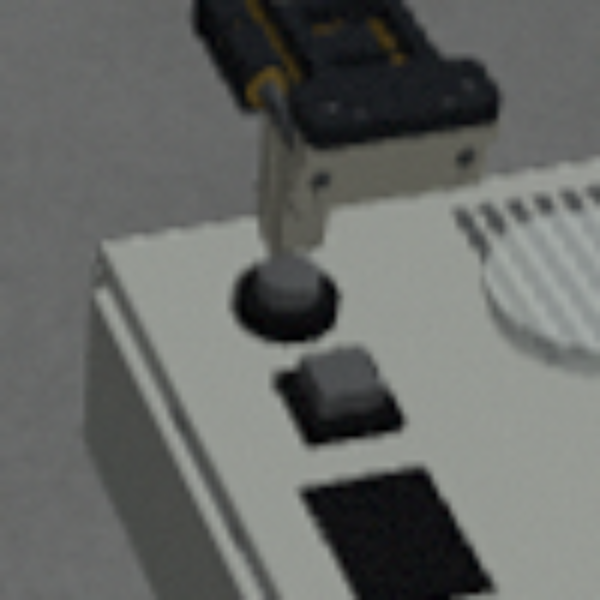

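The tips are right above the round key at (290,280), clear of the square one at (340,380). I'll press in small steps and watch the force.

```bash
python3 -m creep '[{"hand":1,"dp":[0.001,-0.002,0.01],"roll":0},{"hand":1,"dp":[0.001,-0.002,0.02],"roll":0},{"hand":1,"dp":[0.001,-0.002,0.02],"roll":0}]' | grep -v orient
python3 -m creep '[{"hand":1,"dp":[0,0,0.006],"roll":0},{"hand":1,"dp":[0,0,0.006],"roll":0}]' | grep -v orient
python3 -m creep '[{"hand":1,"dp":[0,0,0.006],"roll":0},{"hand":1,"dp":[0,0,0.006],"roll":0}]' | grep -v orient
python3 -m creep '[{"hand":1,"dp":[0,0,0.004],"roll":0},{"hand":1,"dp":[0,0,0.004],"roll":0}]' | grep -v orient
```

```text
time: 18.52
ee_pos: [511.4, 114.2, 141.9]
ft_force: [1.1, 0.6, -0.3]
width: 0.6
time: 18.77
ee_pos: [511.6, 114.2, 139.1]
ft_force: [-0.2, -0.2, -0.5]
width: 0.2
time: 19.02
ee_pos: [511.9, 114.3, 136.4]
ft_force: [-1.1, 0.9, 1.5]
width: 0.5
time: 19.27
ee_pos: [512.0, 114.3, 134.4]
ft_force: [0.7, 0.4, 2.4]
width: 0.6
```

```bash
python3 -m creep '[{"hand":1,"dp":[0,0,0.004],"roll":0},{"hand":1,"dp":[0,0,0.004],"roll":0}]' | grep -v orient
python3 -m creep '[{"hand":1,"dp":[0,0,0.004],"roll":0},{"hand":1,"dp":[0,0,0.004],"roll":0}]' | grep -v orient
python3 -m creep '[{"hand":1,"dp":[0,0,0.004],"roll":0},{"hand":1,"dp":[0,0,0.004],"roll":0}]' | grep -v orient
```

```text
time: 19.52
ee_pos: [512.0, 114.3, 132.3]
ft_force: [0.4, 0.1, 4.3]
width: 0.9
time: 19.77
ee_pos: [512.0, 114.4, 131.3]
ft_force: [-1.9, -1.6, 10.6]
width: 0.4
time: 20.02
ee_pos: [512.0, 114.4, 131.0]
ft_force: [-4.8, -1.0, 20.5]
width: 0.4
```

The key bottomed out: about 6 mm of travel from z≈137.3 to 131.1, then the force climbed past 10 N. I'll release and lift clear.

```bash
python3 -m creep '[{"hand":1,"dp":[0,0,-0.01],"roll":0},{"hand":1,"dp":[0,0,-0.05],"roll":0},{"hand":1,"dp":[0,0,-0.1],"roll":0},{"hand":1,"dp":[0,0,-0.18],"roll":0},{"hand":1,"dp":[0,0,-0.18],"roll":0},{"hand":1,"dp":[0,0.1,-0.18],"roll":0},{"hand":1,"dp":[0,0.2,-0.18],"roll":0},{"hand":1,"dp":[0,0.3,-0.18],"roll":0},{"hand":1,"dp":[0,0.4,-0.18],"roll":0},{"hand":1,"dp":[0,0.4,-0.18],"roll":0},{"hand":1,"dp":[0,0.4,-0.18],"roll":0},{"hand":1,"dp":[0,0.4,-0.18],"roll":0}]'
python3 - <<'E'
from h import *
from cell import *
import cv2
rel([0,0,0])
for c in ('scene','top'):
    g=get_image(c);im=g['img'][:,:,::-1]
    cv2.imwrite(f'pics/{c}9.png',im)
    if c=='scene': cv2.imwrite('pics/scene9c.png',cv2.resize(im[130:280,250:450],None,fx=4,fy=4))
    for n in ('tray_face','start_top','stop_top','dish','roof_dish','beaker','flask','tip_box','timer','jar','bottle','vial'):
        print(c,n,[(round(d['conf'],2),[round(float(v)) for v in d['location']]) for d in tip_of(c,n)][:2])
E
```

```text
time: 21.52
ee_pos: [527.8, -83.0, 217.7]
orientation: [-0.001, 0.999, 0.043, -0.001]
ft_force: [0.9, 0.1, 0.2]
width: 0.4
t 21.525 pos [527.8 -83.  217.7] tool x ang 4.92 z [-0.001  0.001 -1.   ] w 0.3951489202295957 F [0.9 0.1 0.2]
dp [-1.0371 -0.2555  0.4367]
scene tray_face [(0.97, [581, 54, 86])]
scene start_top [(0.51, [510, 109, 139])]
scene stop_top [(0.67, [338, -346, 3]), (0.54, [568, 118, 138])]
scene dish [(0.69, [522, -234, 0])]
scene roof_dish [(0.72, [527, 235, 114])]
scene beaker [(0.88, [337, -345, 1])]
scene flask [(0.67, [667, -339, -3]), (0.21, [508, 112, 136])]
scene tip_box []
scene timer [(0.64, [696, -171, 2])]
scene jar [(0.91, [769, -27, 1]), (0.64, [415, -22, 0])]
scene bottle []
scene vial []
top tray_face [(0.56, [587, 53, 88])]
top start_top [(0.63, [510, 112, 139])]
top stop_top [(0.42, [570, 118, 134])]
top dish [(0.9, [525, -240, 3])]
top roof_dish [(0.92, [531, 232, 110])]
top beaker [(0.81, [332, -346, 0])]
top flask [(0.98, [668, -338, 0])]
top tip_box [(0.96, [505, -374, 2]), (0.7, [567, 181, 4])]
top timer [(0.67, [692, -169, 2]), (0.44, [582, 54, 87])]
top jar [(0.7, [512, 112, 137]), (0.48, [414, -19, -3])]
top bottle [(0.25, [338, -346, 1])]
top vial []
```

View pics/scene9c.png

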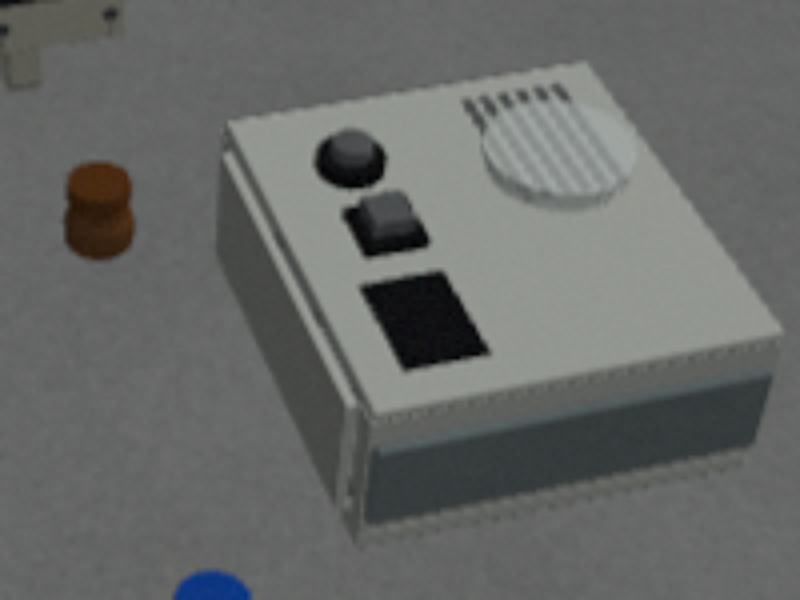

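View pics/top9.png

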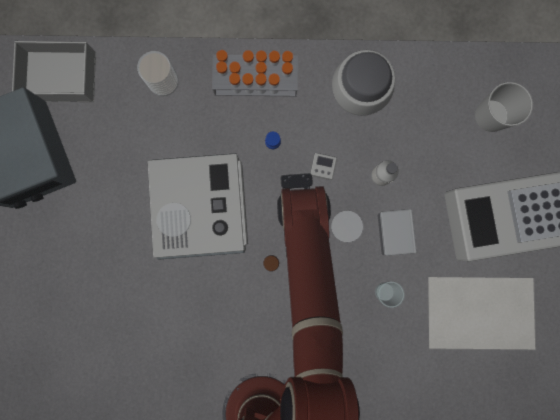

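The tray is shut, with the panel against the housing at (285,320) in the crop, and both keys are up at (350,150) and (388,215). Everything else is where it was, and the arm is clear. I'll hand in.

```bash
python3 -c "
from cell import *
print(sign_off())"
```

```text
the job is handed in; nothing more can be done
None
```

The check, the tray push and the start press were all carried out, and I handed the job in at about 21.6 s of the 61 s allowed. Sign-off gives no verdict.

- **Pointing:** I held the shut fingertips about 21 mm above the middle of the wide jar's cap at (587, 1) for over 2 s. The jar stood in the middle place of the tray.
- **Tray:** I pushed it home by the front panel against about 2 N of friction. At the stop the position held while the force rose to about 9 N. Afterwards the panel measured 8.4 mm proud of the housing, against 8 mm nominal.
- **Start key:** I pressed it about 6 mm to its stop, with a peak of about 20 N, and released it. I stayed clear of the square key.

**Last checks:** Both keys looked up, the arm was free of contact, and the dish, roof dish, beaker, flask, tip box and timer were found within about 6 mm of where they started. The tip box was missed in the last scene view but found in the top view.

**Not confirmed:** The three containers are out of sight inside the analyser. They were last seen upright about 20 mm into the slow push, so I could not check them at the end. The networks gave a few stray detections that the pictures did not bear out.

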